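# Unlock the medicines box

## Robot

A 7-joint arm with a two-finger parallel gripper is mounted at the origin on the work surface. World frame = base frame: x ahead of the robot, y to its left, z up, the work surface at z = 0. Lengths are in m, angles in rad, forces in N, time in s.
With the tool pointing down it reaches from about 0.4 to 0.85 m from the base axis. Payload 6.9 kg.
Tool frame: the origin (TCP) lies midway between the tips of the shut fingers; the grasp point (between the pads) lies behind it (ctrl.pinch_z is the z of the grasp point in the tool frame, in m); z points along the fingers, y is the line along which they close (so a half turn about z gives the same grasp; the last joint's range is limited). The gripper opens to 85 mm and grips with 20 to 120 N. Pads are 22 mm wide; open, the fingers measure 114 mm over their backs; the gripper's body (76 mm by 85 mm) begins 54 mm behind the grasp point. The pads swing forward as they close: fully open they stand 13 mm farther back than shut.
Start: joints at [-1.125, 0.507, -0.238, 1.5, 0.126, 1.149, -0.155], TCP at [0.209, 0.589, 0.231] pointing down, gripper open.
Joint ranges: [-3.08, 3.08], [-0.24, 2.05], [-1.43, 1.35], [0, 2.5], [-1.52, 4.66], [0.17, 1.96], [-2.89, 2.89]. Speed limits (rad/s): [2.39, 2.39, 3.14, 3.14, 3.14, 3.14, 3.14].

## Interface

Orientations are given as a unit quaternion [w, x, y, z].
In Python, from station import ctrl, get_state, vision, ticket, models gives the robot as it stands. Calls block until the motion is done:
- ctrl.movep(position, orientation): joint-space move of the TCP to a pose.
- ctrl.movel(position, frame=None, max_speed=0.15): straight line of the TCP; frame=None keeps the orientation; max_speed is the mean speed in m/s.
- ctrl.set_joints(angles): joint-space move.
- ctrl.ungrasp() and ctrl.close_gripper(force=None): open the fingers fully, or close them until they stop; force is the grip in N (None keeps the last).
- ctrl.pause(seconds).
- ctrl.ik(position, orientation): joint angles nearest the present ones, or None.
- get_state(): the state.
- vision.grab_frame(name): name is "side" or "top"; returns (picture, depth): 420x560x3 uint8, blue, green, red; 420x560 float32, m along the optical axis (not along the pixel's ray), 0 where there is no reading.
- vision.camera_info(name): a dict with "mtx" (3x3 intrinsics, pixels), "dist_coeffs" ([k1, k2, p1, p2, k3] as OpenCV has them; the pictures are not rectified), "R" (3x3) and "t" (3): a world point X has camera coordinates R X + t. Camera axes: x right, y down, z forward; pixel columns grow to the right and rows downward; lengths in m; the calibration is good to about 2 mm. A picture is of the moment at which its call begins. camera_info takes no time and is no camera call.
A pose or a line that the arm cannot do raises ctrl.Unreachable and nothing moves.
- ticket.close_job(): hands the job in; it is judged then, once.
Trained networks look in the newest picture that a camera, given by its name, has taken for a name from the list of things; names that differ only in an ending like _2 or _b are one class to them, and where a whole thing is asked for, a point or a joint stands for the part that bears it (a point fixed in the world has none). Each returns a list of dicts, best first, with "p" (0 to 1); they miss things now and then, are a little off and sometimes report something else, mostly with a low value. They report only what shows in the picture. A call takes as long as a camera call.
- models.recognise(camera, target): "point" ([column, row] in pixels, amid what is visible of it).
- models.masks_of(camera, target): "mask" (420x560 bool, what is visible of it) and "point" ([column, row] in pixels, amid what is visible of it).
The state is a dict: "time": time; "qpos": joint angles; "qd": joint speeds; "tau": joint torques, N m; "tcp_pos": TCP position; "eef_rot": TCP orientation; "contact_force": force on the tool from outside, world axes, zero at the start; "wrist_torque": the same for the moment, N m; "width": finger opening in m; "gripper_force": force on a finger pad.
Only numpy, scipy, OpenCV 4.12 (cv2) and the standard library are available. Lean on these libraries where they do the work, as an engineer would, in place of code of your own. Each camera call takes 0.05 s, during which the arm holds its last target. There are 200 camera calls.

## Task

Open the lock of the white steel medicines box: take the green-capped key out of the wooden key stand, feel for the keyhole with it and push it fully home without forcing it, then turn it clockwise until the hidden bolt lets go and the lid springs ajar. Leave the key in the lock and let go, and leave the other keys and everything else on the desk where they are.

Things in the scene. Friction and masses are not known exactly. Their poses are not given: they have to be found in the camera images.
- green_key: The key to use, 58 mm long, 60 g, upright, blade down, in any of the key stand's three slots. Origin at the blade's tip on the key's axis; z up to its cap, y along the blade's width, x across it. Blade (double bit): 16 mm wide (y), 4 mm thick (x), z 0 to 10 mm, lower edge rounded to a 2 mm radius across and at its ends; then a round neck of diameter 4 mm, z 10 to 17.
- key_cap (a point): Centre of the green key's flat plastic cap, the part to grip, 41 mm above the blade's tip on the key's axis; axes as the key's. The cap is 9 mm thick (x), 30 mm wide (y) and 34 mm tall (24 to 58 mm above the tip). Below it, 17 to 20 mm above the tip, a round collar of diameter 14 mm; its underside is the stop that rests on the stand or meets the lock face.
- red_key: Red-capped key of another lock in the key stand, same cap and length, one-sided blade; origin and axes as the green key's. To be left alone.
- yellow_key: Yellow-capped key of another lock in the key stand, same as the red one. To be left alone.
- key_stand: Dark wooden block fixed to the desk, 56 mm (x) by 170 mm (y), 34 mm high, origin at the centre of its underside. Three upright slots 50 mm apart along its y axis, each 18.4 mm along y and 6 mm along x. The keys hang in them by their collars with about 1 mm of play, have the stand's orientation and rise 41 mm above its top.
- box_tray: Dark steel tray screwed to the desk, 310 mm (y) by 240 mm (x), 8 mm high, origin at the centre of its underside. In it stands, fast, the white steel medicines box with a green cross on its lid: 280 mm wide (y), 210 mm deep (x), top of the lid 116 mm above the desk; front with the lock towards the tray's -x, lid hinged along the rear (+x) top edge.
- lock_face (a point): Where the keyhole would be if the box stood centred in its tray: level with the top of the lock's square steel plate (64 x 64 mm, 120 mm above the desk). Tray's axes: x away from the box's front, y along the front, z up. The box does not stand centred: the true keyhole is off by up to 8 mm in x and up to 8 mm in y (not turned), stays there when pushed, and has to be seen or felt.
- keyhole_bottom (a point): Point 17 mm below lock_face, same axes: level of the key's tip when home, collar on the plate (same hidden offset in x, y). The keyhole is a slot 18 mm along y, 5.6 mm along x through the 4 mm plate, square to the lid; the blade enters with its width along y, either way round, and can turn only when wholly below the plate. The locked lid gives less than 1 mm when pushed.
- lid (a joint): Opening angle of the lid, rad: 0 shut, within 0.01 while locked, at most 0.8. Once the bolt is off, a gas strut lifts the lid by itself to about 0.28 in about a second, pushing some 3 N upwards at the lock; a key held still in the gripper holds it down, and a released key rides up with it, about 45 mm.
- lid_front (a point): Middle of the front edge of the shut lid (box centred). Behind it the bolt hangs, hidden, on the lock's barrel. The key turns the barrel clockwise seen from above, after up to 0.15 rad of play, against about 0.05 N m; the bolt lets go at 50 to 70 degrees of barrel turn; a hard stop ends the turn at 88 degrees. Once turned, the blade is caught below the plate and the key cannot be drawn out.
- blue_pack: Carton of medicine with a blue band, 62 x 110 x 28 mm, loose bystander.
- pink_pack: Carton of medicine with a red band, 48 x 90 x 22 mm, loose bystander.
- orange_pack: Carton of medicine with an orange band, 55 x 120 x 30 mm, loose bystander.
- tub: Yellow tub with a red lid, diameter 84 mm, 85 mm high, loose bystander.
- pill_bottle: Amber pill bottle, diameter 48 mm, 75 mm high, loose bystander.
- tape_roll: Blue roll of tape, diameter 90 mm, 50 mm high, loose bystander.

How it is judged:
On the way, in this order (a step that is already met when the one before it is completed fails the run):
1. the green key has been drawn out of the stand (height (world z) of green_key above 0.06 m), for 0.1 s.
2. the green key is fully home in the lock of the shut box, collar on the face plate (tip at least 15.5 mm below the lock face, key upright in the lid) (z of green_key in the frame of lock_face below -0.0155 m and horizontal distance between green_key and lock_face below 0.014 m and angle between the z axis of green_key and the z axis of lock_face, either way round below 0.12 rad and value of joint lid below 0.03 rad), for 0.2 s.
At the end, for the whole second after the job is handed in: The lid stands ajar by itself, more than 0.15 rad; the green key is left standing in its lock (tip within 26 mm of the lock's place seen from above and 110 to 175 mm above the desk, tilted less than 0.5 rad) and at rest; the red and yellow keys are in the key stand within 15 mm of where they were (value of joint lid above 0.15 rad and horizontal distance between green_key and lock_face below 0.026 m and height (world z) of green_key between 0.11 and 0.175 m and angle between green_key's own z axis and vertical below 0.5 rad and linear speed of green_key below 0.03 m/s and distance of each of red_key, yellow_key from where it was at the start of the episode below 0.015 m); the robot touches nothing.
It fails at once if the key is forced: more than 30 N between the green key and the box with its lock (contact force between green_key and box_tray above 30 N).
It fails at once if the box is pushed or pried with the gripper: more than 15 N (contact force between the fingers and box_tray above 15 N).
It fails at once if another key is pulled or knocked more than 15 mm (distance of any of red_key, yellow_key from where it was at the start of the episode above 0.015 m).
It fails at once if a bystander is moved more than 30 mm (distance of any of blue_pack, pink_pack, orange_pack, tub, pill_bottle, tape_roll from where it was at the start of the episode above 0.03 m).
It also fails if it takes over 72 s, if anything falls off the work surface, if the arm or the gripper's body presses on something with over 40 N, if the wrist force passes 120 N, or if a joint passes its speed limit or range.

## Working session

There is one attempt and no reset: what is moved stays moved. The work goes in short steps, each a Python script; the robot and the scene stay as the last script left them, time stands still between calls to the robot, and variables do not carry over. Pictures are saved under pics/ and viewed, at most 10 in all, crops included, and the job is handed in when it is done.

```bash
mkdir -p pics; ls; cat > h.py <<'E'
import numpy as np, cv2
from station import ctrl,get_state,vision,ticket,models
def cam(n):
    c=vision.camera_info(n); return [np.array(c[k],float) for k in("mtx","dist_coeffs","R","t")]
def ray(n,px):
    K,d,R,t=cam(n); u=cv2.undistortPoints(np.array(px,float).reshape(-1,1,2),K,d)[:,0]
    return -R.T@t, np.c_[u,np.ones(len(u))]@R   # per unit depth
def at_z(n,px,z):
    o,r=ray(n,px); return o+r*((z-o[2])/r[:,2])[:,None]
def at_depth(n,px,dep):
    o,r=ray(n,px); px=np.array(px).reshape(-1,2).astype(int)
    return o+r*dep[px[:,1],px[:,0]][:,None]
E
python3 - <<'E'
from h import *
for n in("side","top"):
    im,d=vision.grab_frame(n); cv2.imwrite(f"pics/{n}0.png",im); np.save(f"pics/{n}0.npy",d)
    K,dd,R,t=cam(n); print(n,K[0,0],dd,-R.T@t,R[2])
    for k in("green_key","red_key","yellow_key","key_stand","box_tray","lid"):
        print(k,[(m["p"],np.round(m["point"])) for m in models.recognise(n,k)[:2]])
print(get_state()); print(ctrl.pinch_z)
E
```

```text
pics
side 539.1645489373708 [-0.15330724  0.          0.          0.          0.        ] [0.30126124 0.87255078 1.19185232] [ 0.17001328 -0.61430797 -0.77053307]
green_key [(0.57, array([247., 264.]))]
red_key [(0.42, array([238., 281.]))]
yellow_key [(0.52, array([228., 295.]))]
key_stand [(0.79, array([240., 290.]))]
box_tray [(0.72, array([262., 173.]))]
lid []
top 533.8304788359167 [0.047374 0.       0.       0.       0.      ] [ 0.42563885 -0.02936202  1.54084764] [ 0.09013857  0.01943722 -0.99573954]
green_key [(0.24, array([201., 205.]))]
red_key [(0.51, array([201., 206.]))]
yellow_key [(0.61, array([188., 204.])), (0.19, array([133., 276.]))]
key_stand [(0.92, array([203., 212.]))]
box_tray []
lid [(0.62, array([344., 177.])), (0.43, array([456., 229.]))]
{'time': 0.7, 'qpos': array([-1.12451668,  0.50742608, -0.23759086,  1.50024084,  0.12569292,
        1.14887512, -0.15478189]), 'qd': array([ 0.00015621,  0.00038356,  0.00037768, -0.00145902, -0.00072232,
        0.00183162, -0.00126917]), 'tau': array([ 2.53313863e-05, -6.20173860e+01, -2.18400255e+00, -2.49928451e+01,
        1.39816056e-02,  2.32295977e-03, -1.14222888e-05]), 'tcp_pos': array([0.20890702, 0.58902865, 0.23130647]), 'eef_rot': array([5.24558377e-07, 1.69572372e-01, 9.85517737e-01, 1.35498937e-05]), 'contact_force': array([-0.26346364, -0.3612397 ,  0.04207908]), 'wrist_torque': array([ 3.94922752e-02, -8.03341263e-05, -2.66897835e-02]), 'gripper_force': 0.0, 'width': 0.0857378742820361}
-0.0187
```

View pics/top0.png

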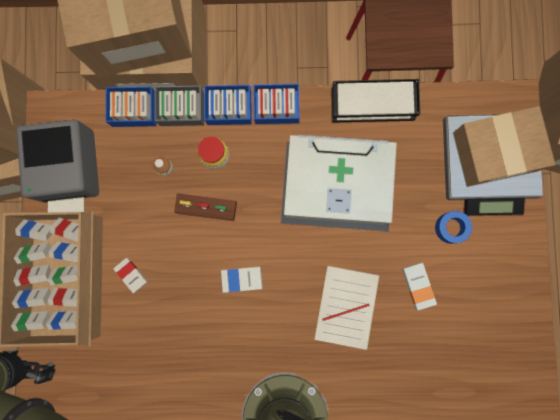

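View pics/side0.png

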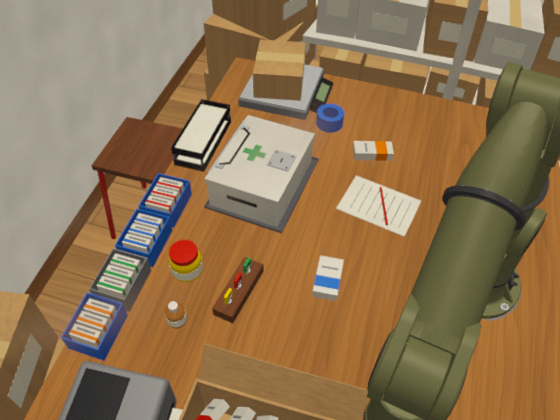

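Top view: the stand is at (205,207) with yellow at (185,204), red at (203,206) and green at (221,208). The box is at (340,180), and the lock plate is at (339,200) with its dark slot running along the front. Side view: green key at (247,264), plate at (281,160). Next I'll get metric positions for these.

```bash
python3 - <<'E'
from h import *
T=cv2.imread("pics/top0.png");S=cv2.imread("pics/side0.png");dt=np.load("pics/top0.npy");ds=np.load("pics/side0.npy")
def cc(im,mask,x0,y0,x1,y1):
    m=np.zeros(im.shape[:2],np.uint8); m[y0:y1,x0:x1]=mask[y0:y1,x0:x1]; return m
for n,im,d,boxs in(("top",T,dt,(170,190,245,225)),("side",S,ds,(210,250,270,325))):
    h=cv2.cvtColor(im,cv2.COLOR_BGR2HSV).astype(int); 
    for c,(lo,hi) in {"g":(40,85),"y":(22,34),"r":(0,6)}.items():
        m=cc(im,((h[...,0]>=lo)&(h[...,0]<=hi)&(h[...,1]>150)&(h[...,2]>90)).astype(np.uint8),*boxs)
        ys,xs=np.nonzero(m); 
        if len(xs): 
            P=at_depth(n,np.c_[xs,ys],d); print(n,c,len(xs),xs.mean(),ys.mean(),"z",np.round(np.percentile(P[:,2],[5,50,95]),3),"xyz@.075",np.round(at_z(n,[xs.mean(),ys.mean()],.073),4), "med",np.round(np.median(P[P[:,2]>.05],axis=0),4))
# dark stand & lid & plate by depth
vv,uu=np.mgrid[0:420,0:560]; px=np.c_[uu.ravel(),vv.ravel()]
P=at_depth("top",px,dt).reshape(420,560,3)
np.save("pics/P.npy",P)
def rect(m,z,name):
    m=m.astype(np.uint8); k,l,st,ce=cv2.connectedComponentsWithStats(m); i=1+np.argmax(st[1:,4])
    c=max(cv2.findContours((l==i).astype(np.uint8),cv2.RETR_EXTERNAL,cv2.CHAIN_APPROX_NONE)[0],key=len)[:,0].astype(float)
    W=at_z("top",c,z)[:,:2].astype(np.float32); r=cv2.minAreaRect(W*1000); print(name,st[i,4],r)
m=np.zeros((420,560),bool);m[185:230,165:250]=1
rect(m&(P[...,2]>.017)&(P[...,2]<.09),.034,"stand")
m[:]=0;m[120:235,270:405]=1
rect(m&(P[...,2]>.10)&(P[...,2]<.13),.116,"lid")
lab=T.astype(int); pm=m&(lab[...,0]-lab[...,2]>18)&(vv>183)&(vv<216)&(uu>320)&(uu<358)
rect(pm,.12,"plate")
print("plate z",np.median(P[195:198,328:334,2]),"lid z",np.median(P[195:205,300:312,2]))
a=cv2.resize(T[180:220,315:365],(500,400),interpolation=cv2.INTER_CUBIC);b=cv2.resize(S[145:175,262:299],(296,240),interpolation=cv2.INTER_CUBIC)
o=np.zeros((400,796,3),np.uint8);o[:,:500]=a;o[:240,500:]=b;cv2.imwrite("pics/crop1.png",o)
E
```

```text
top y 18 184.77777777777777 202.27777777777777 z [0.04  0.073 0.081] xyz@.075 [[0.5991 0.2677 0.073 ]] med [0.5979 0.2713 0.073 ]
top r 46 202.80434782608697 204.6086956521739 z [0.035 0.072 0.079] xyz@.075 [[0.5917 0.2176 0.073 ]] med [0.5906 0.2179 0.0741]
side g 25 246.68 262.12 z [0.069 0.074 0.077] xyz@.075 [[0.5839 0.1715 0.073 ]] med [0.5837 0.1708 0.0737]
side y 75 227.26666666666668 295.24 z [0.052 0.07  0.077] xyz@.075 [[0.5974 0.2755 0.073 ]] med [0.5981 0.2746 0.0708]
side r 73 237.21917808219177 279.2054794520548 z [0.051 0.071 0.078] xyz@.075 [[0.5897 0.2258 0.073 ]] med [0.5906 0.2247 0.0711]
stand 1200 ((590.1378173828125, 218.7225799560547), (171.94065856933594, 57.14609909057617), 81.47379302978516)
lid 8635 ((652.63818359375, -159.91152954101562), (288.6627502441406, 222.72850036621094), 84.9948501586914)Traceback (most recent call last):
  File "<stdin>", line 25, in <module>
  File "<stdin>", line 17, in rect
    return _wrapfunc(a, 'argmax', axis=axis, out=out, **kwds)
    return bound(*args, **kwds)
ValueError: attempt to get argmax of an empty sequence
```

```bash
python3 - <<'E'
from h import *
T=cv2.imread("pics/top0.png");S=cv2.imread("pics/side0.png")
print(T[202,330],T[202,310],T[200,338],S[160,275],S[160,281])
P=np.load("pics/P.npy");print("plate z",np.median(P[192:197,328:334,2]),"lid z",np.median(P[195:205,300:312,2]))
# dark slot centroid: darkness weighted in plate interior
for n,im,(x0,y0,x1,y1) in(("top",T,(331,195,347,206)),("side",S,(274,154,290,166))):
    g=cv2.cvtColor(im,cv2.COLOR_BGR2GRAY)[y0:y1,x0:x1].astype(float); w=np.clip(np.median(g)-12-g,0,None)
    print(g.astype(int))
    vv,uu=np.mgrid[y0:y1,x0:x1]; c=[(w*uu).sum()/w.sum(),(w*vv).sum()/w.sum()]; print(n,c,at_z(n,c,.12))
a=cv2.resize(T[180:220,315:365],(500,400),interpolation=cv2.INTER_CUBIC);b=cv2.resize(S[145:175,262:299],(296,240),interpolation=cv2.INTER_CUBIC)
o=np.zeros((400,796,3),np.uint8);o[:,:500]=a;o[:240,500:]=b;cv2.imwrite("pics/crop1.png",o)
E
```

```text
[190 181 174] [194 210 207] [81 80 79] [164 174 178] [ 94 106 112]
plate z 0.12222655697694729 lid z 0.11753120709913645
[[180 180 179 179 178 179 179 178 178 179 179 178 179 178 178 178]
 [180 180 180 179 179 179 179 179 179 179 179 179 179 179 179 179]
 [180 180 180 179 178 178 178 178 178 178 178 178 178 178 178 178]
 [180 180 180 179 175 170 169 171 173 174 174 175 178 179 179 179]
 [180 180 180 178 157 138 133 138 145 148 149 161 175 180 180 180]
 [181 180 180 177 142 102  84  80  83  84  92 143 172 179 180 180]
 [182 182 182 180 160 143 131 126 124 119 119 154 175 180 179 179]
 [180 180 180 180 178 177 173 170 169 165 162 171 179 181 180 180]
 [180 180 180 180 179 179 179 179 178 178 178 178 179 179 179 180]
 [180 180 179 180 179 180 180 180 180 180 180 180 179 179 179 179]
 [180 180 180 180 180 179 180 179 179 179 179 179 179 179 179 179]]
top [np.float64(338.5708333333333), np.float64(200.11145833333333)] [[ 0.59203449 -0.15415442  0.12      ]]
[[173 174 174 172 173 174 173 174 174 175 175 174 175 175 176 176]
 [173 173 174 174 174 175 172 174 176 173 174 175 173 173 174 173]
 [173 172 173 173 172 174 173 175 173 174 176 173 174 175 175 173]
 [174 174 176 173 174 173 173 166 159 167 176 175 173 174 175 173]
 [174 174 174 173 174 174 168 140 130 155 176 174 173 173 174 175]
 [175 173 174 174 176 172 156 114 121 158 175 175 175 174 174 175]
 [175 174 176 174 174 168 131 106 139 172 175 175 174 175 176 174]
 [174 175 176 174 173 163 117 120 162 174 175 173 173 174 175 173]
 [175 175 174 175 175 168 146 151 175 175 175 174 175 176 174 175]
 [174 175 175 176 173 174 175 176 175 175 174 175 175 175 175 175]
 [176 176 175 175 176 176 177 178 174 175 174 176 177 176 174 176]
 [175 174 175 175 177 176 175 176 174 175 175 176 175 177 176 174]]
side [np.float64(281.0594315245478), np.float64(159.77002583979328)] [[ 0.59201523 -0.15220656  0.12      ]]
```

View pics/crop1.png

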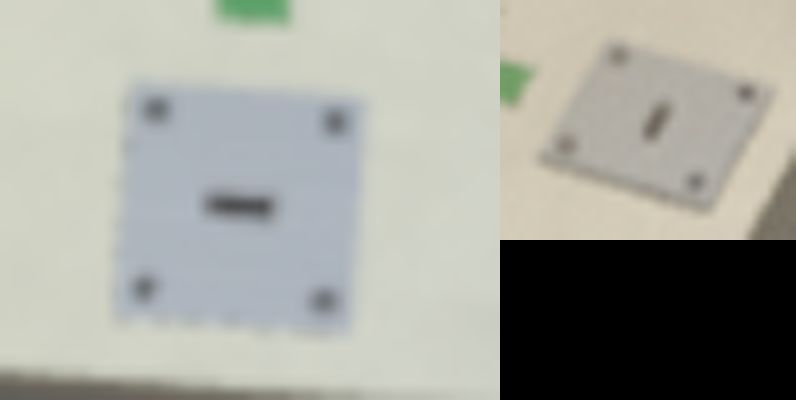

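The left half of the crop is the top view: the slot is centred at crop (239,207), full-image (338.6,200.1), and runs along the box front. The right half shows the same slot in the side view. The keyhole is at about (0.592, -0.153), with the box yaw near -5° and the stand yaw near -8.5°. Next, check IK and grasp the key.

```bash
cat >> h.py <<'E'
from scipy.spatial.transform import Rotation as Ro
def quat(deg,flip):   # tool y along direction deg (+180 if flip)
    a=np.radians(deg+180*flip); y=np.array([np.cos(a),np.sin(a),0]); z=np.array([0,0,-1.]); x=np.cross(y,z)
    q=Ro.from_matrix(np.c_[x,y,z]).as_quat(); return q[[3,0,1,2]]
E
python3 - <<'E'
from h import *
for f in(0,1):
    for p,a in(((.583,.170,.25),-8.5),((.583,.170,.04),-8.5),((.592,-.153,.25),-5),((.592,-.153,.13),-5),((.592,-.153,.13),-50),((.592,-.153,.13),-85)):
        q=ctrl.ik(p,quat(a,f)); print(f,a,None if q is None else np.round(q,2))
E
```

```text
0 -8.5 [-0.45  0.47  0.2   1.52 -0.1   1.16 -0.38]
0 -8.5 [-0.43  0.69  0.16  1.77 -0.16  0.7  -0.32]
0 -5 [-0.07  0.5   0.46  1.51 -0.23  1.18  0.35]
0 -5 [-0.    0.6   0.35  1.68 -0.25  0.91  0.36]
0 -50 [-0.09  0.62  0.5   1.68 -0.36  0.93 -0.32]
0 -85 [-0.15  0.65  0.61  1.68 -0.44  0.95 -0.86]
1 -8.5 [ 0.02  0.5  -0.55  1.52  0.27  1.2   2.41]
1 -8.5 [ 0.02  0.74 -0.57  1.77  0.53  0.8   2.18]
1 -5 [-0.38  0.71  1.15  1.52 -0.65  1.35 -2.4 ]
1 -5 [-0.38  0.86  1.15  1.68 -0.84  1.18 -2.23]
1 -50 [ 0.31  0.58 -0.15  1.67  0.11  0.9   2.38]
1 -85 [ 0.2   0.57  0.03  1.68 -0.02  0.89  1.89]
```

```bash
python3 - <<'E'
from h import *
q=quat(-8.5,0)
ctrl.movep([.5833,.1703,.16],q)
ctrl.movel([.5833,.1703,.0413],max_speed=.08)
s=get_state();print(s["time"],s["tcp_pos"],s["contact_force"])
ctrl.close_gripper(60); s=get_state();print(s["width"],s["gripper_force"],s["contact_force"],s["tcp_pos"])
ctrl.movel([.5833,.1703,.13],max_speed=.08); s=get_state();print(s["width"],s["gripper_force"],s["contact_force"])
ctrl.movel([.5833,.1703,.22])
ctrl.movep([.592,-.153,.19],quat(-5,0))
s=get_state();print(s["time"],s["tcp_pos"],s["contact_force"],s["wrist_torque"])
im,d=vision.grab_frame("side");im2,_=vision.grab_frame("top");np.save("pics/s1.npy",d)
cv2.imwrite("pics/s1.png",im);cv2.imwrite("pics/t1.png",im2)
o=np.hstack([cv2.resize(im[90:190,235:335],(400,400),interpolation=cv2.INTER_CUBIC),cv2.resize(im2[150:250,290:390],(400,400),interpolation=cv2.INTER_CUBIC)]);cv2.imwrite("pics/c2.png",o)
E
```

```text
4.3667 [0.58361166 0.17038913 0.04179825] [0.27896714 0.97382237 0.60857928]
0.00821861182946363 59.750304222106934 [ 0.47713137 -0.16509956  1.0686876 ] [0.583517   0.17028072 0.04140335]
0.00834299563550599 59.578245878219604 [-0.86730781 -0.06495456 -0.76867865]
8.2917 [ 0.592515   -0.15087641  0.18975463] [ 0.44157095  0.39183587 -0.78957524] [-0.04380017 -0.0342093   0.00185881]
```

View pics/c2.png

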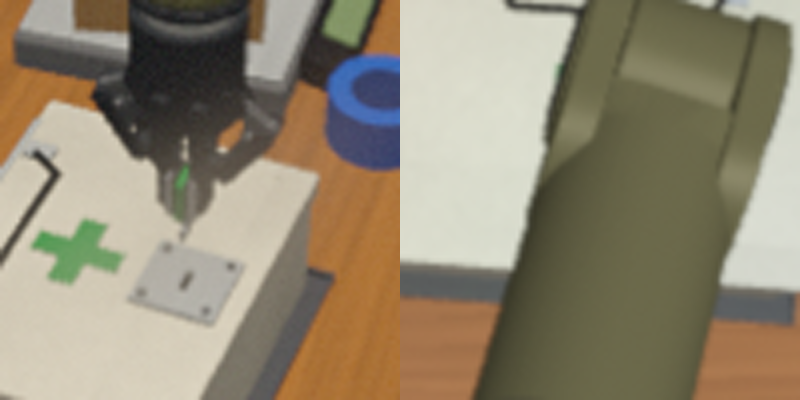

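The left crop shows the green key held over the plate, blade tip at crop (183,232), roughly in line with the slot at (186,281). The top camera is blocked by the arm. I'll come down close to the plate and compare.

```bash
python3 - <<'E'
from h import *
ctrl.movel([.592,-.153,.148],max_speed=.05); ctrl.pause(.4)
s=get_state();print(s["time"],s["tcp_pos"],s["contact_force"],s["wrist_torque"])
im,d=vision.grab_frame("side");cv2.imwrite("pics/s2.png",im)
cv2.imwrite("pics/c3.png",cv2.resize(im[130:180,255:310],(770,700)[:1]+(600,) if 0 else (660,600),interpolation=cv2.INTER_CUBIC))
# projected nominal slot and blade tip
K,dd,R,t=cam("side")
for p in([.592,-.153,.12],[*s["tcp_pos"][:2],s["tcp_pos"][2]-.0244]):
    print(cv2.projectPoints(np.array([p]),cv2.Rodrigues(R)[0],t,K,dd)[0].ravel())
E
```

```text
9.7833 [ 0.59206189 -0.15297725  0.14812124] [ 0.65420659 -0.37209156  0.20045416] [0.01246223 0.00034554 0.04781554]
[281.14600344 159.57882018]
[281.14150409 158.63792926]
```

View pics/c3.png

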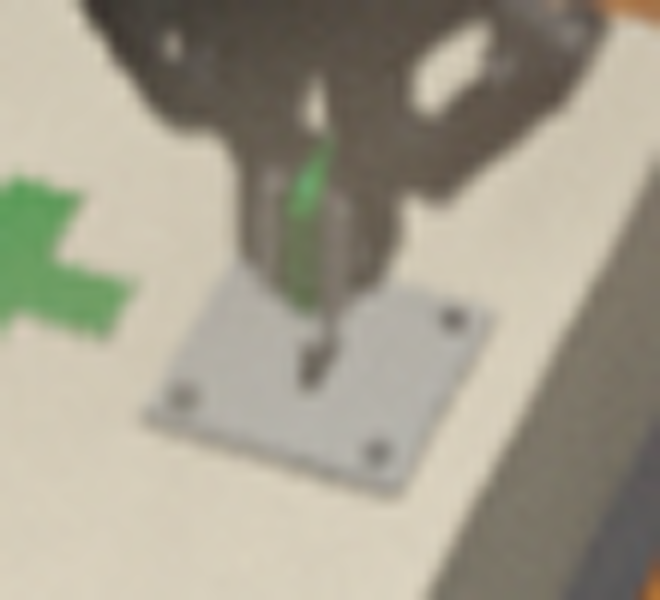

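```bash
cat >> h.py <<'E'
def st(): 
    s=get_state(); return s["time"],s["tcp_pos"],s["contact_force"]
def down(x,y,z0,z1,step=.001,lim=6,speed=.03,v=True):
    f0=st()[2]; z=z0
    while z>z1+1e-6:
        z=max(z-step,z1); ctrl.movel([x,y,z],max_speed=speed); t,p,f=st(); df=f-f0
        if v: print(round(t,2),round(z,4),np.round(p*1000,1),np.round(df,1))
        if df[2]>lim or np.hypot(*df[:2])>10: return False,z
    return True,z
E
python3 - <<'E'
from h import *
print(down(.592,-.153,.148,.1405))
E
```

```text
10.08 0.147 [ 591.9 -153.   146.9] [-0.1 -0.8 -0.5]
10.33 0.146 [ 591.9 -153.   145.9] [0.6 0.9 0.2]
10.58 0.145 [ 591.9 -153.   144.9] [ 0.8 -0.1  0.5]
10.83 0.144 [ 592.  -153.   143.9] [-0.1  0.1 -0.2]
11.08 0.143 [ 592.  -153.   142.9] [ 0.4 -0.2  0.1]
11.33 0.142 [ 592.  -153.   141.9] [ 0.7 -0.3  1.1]
11.58 0.141 [ 592.  -153.   140.9] [ 0.3 -0.1 -0.3]
11.83 0.1405 [ 592.  -153.   140.5] [0.6 0.4 0.6]
(True, 0.1405)
```

```bash
python3 - <<'E'
from h import *
print(down(.592,-.153,.1405,.1262,lim=7,speed=.03))
E
```

```text
12.08 0.1395 [ 592.  -153.   139.4] [-0.5 -0.4 -0. ]
12.33 0.1385 [ 592.  -153.   138.4] [-0.5 -1.1 -1.1]
12.58 0.1375 [ 592.  -153.   137.4] [-0.2 -0.6 -0.9]
12.83 0.1365 [ 592.  -153.   136.4] [ 0.1 -0.3 -0.6]
13.08 0.1355 [ 592.  -153.   135.4] [ 0.  -1.  -0.3]
13.33 0.1345 [ 592.  -153.   134.5] [-0.2 -0.8  0.4]
13.58 0.1335 [ 592.  -153.   133.4] [-1.5 -1.  -1.2]
13.83 0.1325 [ 592.  -153.   132.4] [-0.3 -1.3  0.2]
14.08 0.1315 [ 591.9 -153.   131.4] [ 0.7 -1.  -0.8]
14.33 0.1305 [ 591.9 -153.   130.4] [ 0.  -0.3  0. ]
14.58 0.1295 [ 592.  -153.   129.4] [-0.1 -0.5  0. ]
14.83 0.1285 [ 592.  -153.   128.4] [-0.8 -0.7 -0.9]
15.08 0.1275 [ 592.  -153.   127.5] [-0.6 -0.6 -0.4]
15.33 0.1265 [ 592.1 -153.   127.3] [-1.5 -0.5  6.5]
15.58 0.1262 [ 592.1 -153.   127.2] [-3.3 -1.   8.3]
(False, 0.1262)
```

```bash
python3 - <<'E'
from h import *
ctrl.movel([.592,-.153,.1268],max_speed=.03); ctrl.pause(.4); s0=get_state(); print(s0["time"],s0["tcp_pos"],s0["contact_force"],s0["width"])
for a in range(8,81,6):
    ctrl.movep([.592,-.153,.1270],quat(-5-a,0)); s=get_state()
    f=s["contact_force"]; print(a,round(s["time"],2),np.round(s["tcp_pos"]*1000,1),np.round(f,1),np.round(s["wrist_torque"]-s0["wrist_torque"],3))
    if np.linalg.norm(f)>18: print("STOP");break
E
```

```text
16.2333 [ 0.59216285 -0.15305371  0.12724524] [-0.77583731  0.67395658  5.53147443] 0.008397715369546503
8 16.48 [ 592.2 -153.2  127.3] [-0.2 -0.7  5.4] [-0.239 -0.134 -0.001]
14 16.73 [ 592.3 -153.3  127.3] [-1.  -0.4  4.2] [-0.224 -0.232  0.006]
20 16.98 [ 592.5 -153.2  127.3] [-0.1 -1.4  5.2] [-0.317 -0.312  0.105]
26 17.23 [ 592.5 -153.3  127.2] [ 1.2 -0.3  4.6] [-0.442 -0.578  0.036]
32 17.48 [ 592.6 -153.4  127.3] [ 2.4 -0.6  4.6] [-0.592 -0.867  0.132]
38 17.73 [ 592.7 -153.4  127.3] [ 4.1 -2.3  4.3] [-0.682 -1.214  0.034]
44 17.98 [ 592.8 -153.5  127.3] [ 4.6 -3.2  4.4] [-0.833 -1.421  0.07 ]
50 18.23 [ 592.9 -153.6  127.3] [ 4.4 -1.9  3.7] [-0.905 -1.472  0.116]
56 18.48 [ 592.9 -153.8  127.3] [ 5.2 -4.1  3.8] [-0.963 -1.515  0.022]
62 18.73 [ 593.  -153.8  127.3] [ 5.6 -3.9  3.1] [-1.018 -1.573  0.066]
68 18.98 [ 592.9 -153.8  127.3] [ 4.  -3.8  3.8] [-0.968 -1.41   0.009]
74 19.23 [ 592.6 -153.9  127.3] [ 3.2 -3.9  4.3] [-1.    -1.183 -0.003]
80 19.48 [ 592.3 -154.1  127.3] [ 4.1 -2.3  4.9] [-1.009 -1.097  0.063]
```

```bash
python3 - <<'E'
from h import *
for z in(.1285,.1295,.131,.134,.138):
    ctrl.movel([.592,-.153,z],max_speed=.03); t,p,f=st(); print(round(t,2),z,np.round(p*1000,1),np.round(f,1))
    if f[2]<-10 or np.hypot(*f[:2])>14: print("STOP");break
E
```

```text
19.73 0.1285 [ 592.1 -153.9  128.5] [ 3.7 -4.7  2.7]
19.98 0.1295 [ 592.1 -153.9  129.4] [ 3.1 -3.9  2.1]
20.23 0.131 [ 592.1 -153.9  130.9] [ 3.6 -3.3  2.8]
20.48 0.134 [ 592.3 -153.8  133.9] [ 3.9 -4.3  1.1]
20.77 0.138 [ 592.5 -153.8  138. ] [ 4.6 -4.   0.9]
```

```bash
python3 - <<'E'
from h import *
ctrl.ungrasp(); print(st()[0])
p=st()[1]; ctrl.movel([p[0],p[1],.26],max_speed=.2); print(st())
ctrl.movep([.45,.1,.3],quat(-45,0)); ctrl.pause(.8)
o=[]
for n in("side","top"):
    im,d=vision.grab_frame(n)
    if n=="side": c=im[80:230,190:340]
    else: c=im[115:265,265:415]
    o.append(cv2.resize(c,(400,400)))
    if n=="top":
        vv,uu=np.mgrid[135:225:10,295:385:15]; P=at_depth(n,np.c_[uu.ravel(),vv.ravel()],d); A=np.c_[P[:,0],np.ones(len(P))]; print(np.linalg.lstsq(A,P[:,2],rcond=None)[0])
cv2.imwrite("pics/c4.png",np.hstack(o)); print(st())
E
```

```text
21.4917
(22.25, array([ 0.59148236, -0.15242493,  0.25895281]), array([-0.66796756,  0.52172564,  0.34229725]))
[-0.47641527  0.44311437]
(24.275, array([0.44998175, 0.10005138, 0.30001672]), array([ 0.65695903, -0.25697862, -0.35072907]))
```

View pics/c4.png

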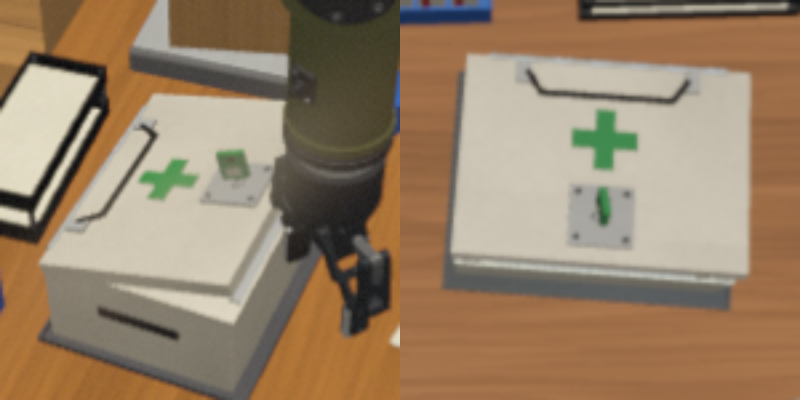

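The lid stands ajar, with the gap visible at the front in both views. The green key is upright in the lock at crop (232,165) side and (603,207) top, and the gripper is clear.

```bash
python3 -c "
from h import *
print(ticket.close_job())"
```

```text
the job is handed in; nothing more can be done
None
```

The medicines box is unlocked and its lid stands ajar, with the green key left upright in the lock and the gripper clear. The job is handed in (about 24 s of robot time); no verdict came back, and I did not re-measure the other keys and desk items afterwards.

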